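Stack the storage canisters on the round trivet

TASK

Build one tower of the four storage canisters on the round cork trivet, starting with the largest in the middle of the trivet and going up in size order to the smallest on top, each set squarely inside the raised lid rim of the one below before the next is added. Keep the canisters upright, leave the square trivet empty, and leave the cup, timer, lemon and salt mill where they are.

Things in the scene. Friction and masses are not known exactly. Their poses are not given: they have to be found in the camera images.
- canister_largest: Largest of four round canisters, loose, upright: white body, pale wood lid (fixed on). Diameter 66 mm, height 56 mm, straight sides, foot chamfered 3 mm, under 0.4 kg. Lid recessed: floor 51 mm above the underside, in a raised rim 5 mm high, inner diameter 62 mm; the next smaller one's foot fits in with 3 mm play all round. Origin: centre of underside; z up. Grip across the body from above.
- canister_second: Second largest of four round canisters, loose, upright: white body, pale wood lid (fixed on). Diameter 56 mm, height 50 mm, straight sides, foot chamfered 3 mm, under 0.4 kg. Lid recessed: floor 45 mm above the underside, in a raised rim 5 mm high, inner diameter 52 mm; the next smaller one's foot fits in with 3 mm play all round. Origin: centre of underside; z up. Grip across the body from above.
- canister_third: Third largest of four round canisters, loose, upright: white body, pale wood lid (fixed on). Diameter 46 mm, height 46 mm, straight sides, foot chamfered 3 mm, under 0.4 kg. Lid recessed: floor 41 mm above the underside, in a raised rim 5 mm high, inner diameter 42 mm; the next smaller one's foot fits in with 3 mm play all round. Origin: centre of underside; z up. Grip across the body from above.
- canister_smallest: Smallest of four round canisters, loose, upright: white body, pale wood lid (fixed on). Diameter 36 mm, height 44 mm, straight sides, foot chamfered 3 mm, under 0.4 kg. Lid plain and flat, no rim. Origin: centre of underside; z up. Grip across the body from above.
- trivet_round: Round cork trivet, diameter 90 mm, 8 mm thick, fixed on the worktop. Origin: centre of the underside, so its top is 8 mm above it; z up.
- trivet_square: Square cork trivet, 90 x 90 mm, 8 mm thick, fixed on the worktop; not to be used. Origin: centre of the underside; z up.
- cup: Bystander: small white coffee cup with handle, 62 x 89 x 52 mm high. Origin: centre of the underside of its outline; handle towards its -y.
- timer: Bystander: round black and white kitchen timer, diameter 62 mm, 44 mm high. Origin: centre of the underside.
- lemon: Bystander: yellow lemon, 72 x 57 x 58 mm. Origin: centre of its underside as it lies.
- salt_mill: Bystander: small clear and grey salt mill, diameter 44 mm, 90 mm high. Origin: centre of the underside.
There are look-alikes about, which are no part of the job. What is shaped like the canister_second but purple or turquoise is not meant.

How it is judged:
On the way, in this order (a step that is already met when the one before it is completed fails the run):
1. the largest canister stands on the round trivet (horizontal distance between canister_largest and trivet_round below 0.015 m and z of canister_largest in the frame of trivet_round between 0.005 and 0.011 m and angle between canister_largest's own z axis and vertical below 0.06 rad and linear speed of canister_largest below 0.03 m/s and contact force between the fingers and canister_largest below 0.2 N), for 0.2 s.
2. the second largest stands in the lid of the largest (horizontal distance between canister_second and canister_largest below 0.006 m and z of canister_second in the frame of canister_largest between 0.048 and 0.054 m and angle between canister_second's own z axis and vertical below 0.06 rad and linear speed of canister_second below 0.03 m/s and contact force between the fingers and canister_second below 0.2 N), for 0.2 s.
3. the third stands in the lid of the second (horizontal distance between canister_third and canister_second below 0.006 m and z of canister_third in the frame of canister_second between 0.042 and 0.048 m and angle between canister_third's own z axis and vertical below 0.06 rad and linear speed of canister_third below 0.03 m/s and contact force between the fingers and canister_third below 0.2 N), for 0.2 s.
4. the smallest stands in the lid of the third (horizontal distance between canister_smallest and canister_third below 0.006 m and z of canister_smallest in the frame of canister_third between 0.038 and 0.044 m and angle between canister_smallest's own z axis and vertical below 0.06 rad and linear speed of canister_smallest below 0.03 m/s and contact force between the fingers and canister_smallest below 0.2 N), for 0.2 s.
At the end, for the whole second after the job is handed in: The largest canister stands on the round trivet within 15 mm of its centre; the second, third and smallest each stand in the lid recess of the next larger, within 6 mm of its axis and with the underside within 3 mm of the lid's floor; all lean less than 3.4 degrees and are at rest and released (horizontal distance between canister_largest and trivet_round below 0.015 m and z of canister_largest in the frame of trivet_round between 0.005 and 0.011 m and angle between each of canister_largest, canister_second, canister_third, canister_smallest's own z axis and vertical below 0.06 rad and horizontal distance between canister_second and canister_largest below 0.006 m and z of canister_second in the frame of canister_largest between 0.048 and 0.054 m and horizontal distance between canister_third and canister_second below 0.006 m and z of canister_third in the frame of canister_second between 0.042 and 0.048 m and horizontal distance between canister_smallest and canister_third below 0.006 m and z of canister_smallest in the frame of canister_third between 0.038 and 0.044 m and linear speed of each of canister_largest, canister_second, canister_third, canister_smallest below 0.02 m/s); the robot touches nothing.
It fails at once if the cup, the timer, the lemon or the salt mill is shifted by more than 20 mm (distance of any of cup, timer, lemon, salt_mill from where it was at the start of the episode above 0.02 m).
It fails at once if a canister is tipped over (leans by more than 35 degrees) (angle between any of canister_largest, canister_second, canister_third, canister_smallest's own z axis and vertical above 0.61 rad).
It also fails if it takes over 118 s, if anything falls off the work surface, if the arm or the gripper's body presses on something with over 40 N, if the wrist force passes 120 N, or if a joint passes its speed limit or range.

ROBOT

A 7-joint arm with a two-finger parallel gripper is mounted at the origin on the work surface; the furniture and walls round the work are solid. World frame = base frame: x ahead of the robot, y to its left, z up, the work surface at z = 0. Lengths are in m, angles in rad, forces in N, time in s.
With the tool pointing down it reaches from about 0.35 to 0.9 m from the base axis. Payload 8.1 kg.
Tool frame: the origin (TCP) lies midway between the tips of the shut fingers; the grasp point (between the pads) lies 19 mm behind it; z points along the fingers, y is the line along which they close (so a half turn about z gives the same grasp; the last joint's range is limited). The gripper opens to 92 mm and grips with 3 to 60 N. Pads are 19 mm wide; open, the fingers measure 130 mm over their backs; the gripper's body (75 mm by 190 mm) begins 47 mm behind the grasp point.
Start: joints at [1.049, 0.434, 0.025, 1.573, -0.012, 1.134, -0.075], TCP at [0.254, -0.571, 0.227] pointing down, gripper open.
Joint ranges: [-2.62, 2.62], [-0.44, 2.09], [-1.27, 1.32], [0.08, 2.57], [-1.32, 4.46], [0.12, 2], [-2.74, 2.74]. Speed limits (rad/s): [2.22, 2.22, 3.01, 3.01, 3.14, 3.14, 3.14].

INTERFACE

Orientations are given as a rotation vector (axis times angle).
In Python, from cell import arm gives the robot as it stands.
- The arm moves only by the tool carry_out, never from a script. Its arguments are lists of equal length, an entry for each row: "claw": the finger opening in cm, from 0 to 9.18; "delta_pos": the shift along the tool's x, y, z in cm, a list of three; "angular": the turn, a rotation vector about the tool's x, y, z in rad, a list of three. In form: {"claw": [claw, ...], "delta_pos": [[dx, dy, dz], ...], "angular": [[ax, ay, az], ...]}. A call has 1 to 20 rows; each row shifts and turns the commanded pose from where the row before left it, along the tool's axes as they then stand; what a row does not reach is not made up. A row lasts 1/10 s, in which the tool goes at most 50 mm and 8.59 degrees, less where a joint would pass 70% of its speed; a pose out of reach is approached as far as the arm can. A call with a gripper value outside its range is refused whole. The fingers move at their own pace and stop on an object; "force" is the grip in N (left out, the last holds). Time passes only in rows, so rows that do not move let the fingers close. It gives the time, the measured TCP pose, the force, the opening and the grip force at its end, in the units of the state.
- arm.observe(): the state, without advancing time (a new reading comes with each control period).
- arm.get_image(name): name is "scene" or "top" or "wrist"; returns a dict with "frame" (400x640x3 uint8, red, green, blue), "mtx" (3x3 intrinsics, pixels), "T" (4x4, takes a point from camera to world coordinates). Camera axes: x right, y down, z forward; pixel columns grow to the right and rows downward; lengths in m; the calibration is good to about 2 mm. The wrist camera is an equidistant fisheye: a pixel r from the principal point sees the ray r / f radians off the axis. A picture is of the moment at which its call begins. There is no depth.
- arm.sign_off(): hands the job in; it is judged then, once.
Trained networks look in a picture, given as the dict that the camera call returned (one of the last four; its "shot" number tells which), for a name from the list of things; names that differ only in an ending like _2 or _b are one class to them, and where a whole thing is asked for, a point or a joint stands for the part that bears it (a point fixed in the world has none). Each returns a list of dicts, best first, with "conf" (0 to 1); they miss things now and then, are a little off and sometimes report something else, mostly with a low value. They report only what shows in the picture. A call takes as long as a camera call. They do not tell look-alikes from the thing itself.
- arm.look_for(label, picture): "centre" ([column, row] as shares, 0 to 1, of the picture: columns of its width, rows of its height, amid what is visible of it).
- arm.trace(label, picture): "region" (400x640 bool, what is visible of it) and "centre" ([column, row] as shares, 0 to 1, of the picture: columns of its width, rows of its height, amid what is visible of it).
- arm.place_of(label, picture): "centre" ([column, row] as shares, 0 to 1, of the picture: columns of its width, rows of its height: a listed point, or the origin of a listed thing).
The state is a dict: "clock": time; "joints": joint angles; "dq": joint speeds; "joint_efforts": joint torques, N m; "position": TCP position; "ee_rot": TCP orientation; "force": force on the tool from outside, world axes, zero at the start; "ft_torque": the same for the moment, N m; "width": opening from 0.0 (shut) to 1.0 (fully open); "gripper_force": force on a finger pad.
Only numpy, scipy, OpenCV 4.12 (cv2) and the standard library are available. Lean on these libraries where they do the work, as an engineer would, in place of code of your own. Each camera call takes 0.05 s, during which the arm holds its last target. There are 200 camera calls.

## Working session

There is one attempt and no reset: what is moved stays moved. The work goes in short steps, Python scripts to look and compute and a tool call to move; the robot and the scene stay as the last step left them, time stands still between calls to the robot, and variables do not carry over. Pictures are saved under pics/ and viewed, at most 14 in all, crops included, and the job is handed in when it is done.

Besides the shell and the picture viewer there is one more tool, called after ">>>" by a JSON object that holds its "fn" and its "kwargs", one argument or row to a line. carry_out: Moves the arm, as the interface text tells. Its arguments: {"type":"object","properties":{"claw":{"type":"array","items":{"type":"number"}},"delta_pos":{"type":"array","items":{"type":"array","items":{"type":"number"}}},"angular":{"type":"array","items":{"type":"array","items":{"type":"number"}}},"force":{"type":"number"}},"required":["claw","delta_pos","angular"]}

```bash
mkdir -p pics; ls
python3 - <<'E'
from cell import arm
import cv2
s=arm.observe(); print({k:s[k] for k in('clock','position','ee_rot','width','joints')})
for n in('scene','top'):
    p=arm.get_image(n); cv2.imwrite(f'pics/{n}0.png',p['frame'][:,:,::-1])
    print(n,p['mtx'].tolist(),p['T'].round(4).tolist())
    for l in('canister_largest','canister_second','canister_third','canister_smallest','trivet_round','trivet_square','cup','timer','lemon','salt_mill'):
        print(l,[(round(d['conf'],2),round(d['centre'][0]*640,1),round(d['centre'][1]*400,1)) for d in arm.place_of(l,p)][:5])
E
```

```text
pics
{'clock': 0.0, 'position': array([ 0.25392274, -0.57050134,  0.22594281]), 'ee_rot': array([-3.07144909e+00, -6.52699801e-01,  7.04226729e-04]), 'width': 0.9969390581784783, 'joints': array([ 1.04936472,  0.43520447,  0.02496364,  1.57413217, -0.01163029,
        1.13402246, -0.07507577])}
scene [[518.822551385535, 0.0, 319.79592346570143], [0.0, 518.822551385535, 202.44529950630573], [0.0, 0.0, 1.0]] [[-0.65, -0.5782, 0.4931, -0.2415], [-0.7598, 0.506, -0.4082, 0.5831], [-0.0135, -0.64, -0.7683, 1.1652], [0.0, 0.0, 0.0, 1.0]]
canister_largest [(0.88, 292.0, 246.7), (0.6, 425.2, 152.1)]
canister_second [(0.98, 417.1, 184.1), (0.91, 399.0, 208.2), (0.87, 377.1, 221.8)]
canister_third [(0.83, 298.7, 199.1)]
canister_smallest [(0.67, 241.7, 223.3)]
trivet_round [(0.68, 423.6, 150.6), (0.67, 357.1, 196.5)]
trivet_square [(0.55, 381.3, 170.1)]
cup []
timer [(0.69, 424.8, 150.0), (0.62, 203.0, 263.6)]
lemon [(0.7, 176.4, 245.8)]
salt_mill [(0.85, 425.9, 150.7), (0.68, 298.0, 200.2)]
top [[425.337739621256, 0.0, 323.57157787292533], [0.0, 425.337739621256, 196.11813960882628], [0.0, 0.0, 1.0]] [[0.0972, -0.9722, 0.2131, 0.1858], [-0.9953, -0.0946, 0.0227, -0.0651], [-0.0019, -0.2143, -0.9768, 1.5343], [0.0, 0.0, 0.0, 1.0]]
canister_largest [(0.66, 279.9, 217.3)]
canister_second [(0.71, 365.0, 248.7), (0.7, 343.6, 244.0), (0.48, 394.5, 242.3)]
canister_third []
canister_smallest [(0.57, 269.5, 172.9)]
trivet_round [(0.52, 348.0, 214.3)]
trivet_square [(0.85, 387.5, 210.9), (0.74, 222.1, 153.9)]
cup [(0.84, 311.6, 229.7)]
timer [(0.62, 229.7, 178.9)]
lemon [(0.48, 224.7, 153.6)]
salt_mill [(0.52, 430.7, 227.4)]
```

View pics/scene0.png

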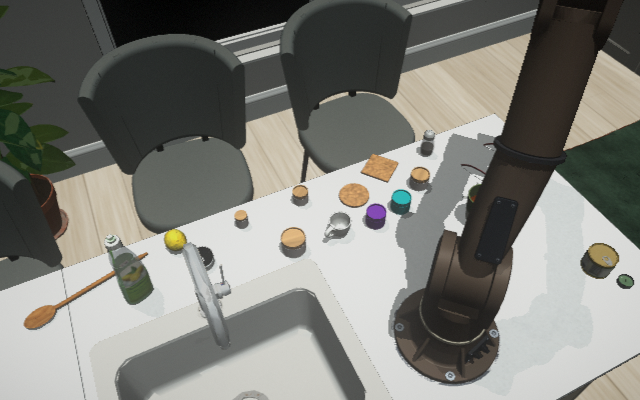

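View pics/top0.png

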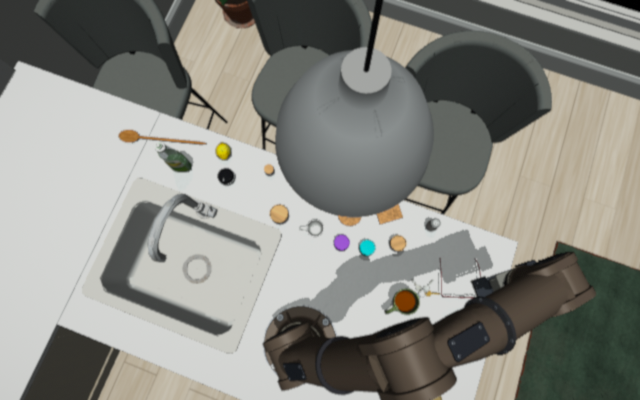

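The scene view shows these candidates:
- **Largest canister:** pale wood lid at (292,237).
- **Second canister:** three of this shape, the pale wood one at (419,176), purple at (376,214) and turquoise at (400,200). The purple and turquoise ones are look-alikes, so the wood one is meant.
- **Third and smallest canisters:** (300,192) and (241,215).
- **Trivets:** round at (354,195), square at (380,167).
- **Bystanders:** cup (340,225), mill (428,142), timer (203,257), lemon (175,240).

In the top view a lamp hides the round trivet and the third canister.

```bash
cat > h.py <<'E'
from cell import arm
import numpy as np, cv2
from scipy.spatial.transform import Rotation as R
def ray(p,uv,fish=False):
    K=p['mtx']; d=np.array([(uv[0]-K[0,2])/K[0,0],(uv[1]-K[1,2])/K[1,1]])
    if fish:
        th=np.hypot(*d); v=np.array([*(d/max(th,1e-9)*np.sin(th)),np.cos(th)])
    else: v=np.array([*d,1.])
    return p['T'][:3,3],p['T'][:3,:3]@(v/np.linalg.norm(v))
def onz(p,uv,z,fish=False):
    o,v=ray(p,uv,fish); return o+v*(z-o[2])/v[2]
def tri(rs):
    A=sum(np.eye(3)-np.outer(v,v) for o,v in rs); b=sum((np.eye(3)-np.outer(v,v))@o for o,v in rs)
    x=np.linalg.solve(A,b); return x,max(np.linalg.norm(np.cross(x-o,v)) for o,v in rs)
def proj(p,X,fish=False):
    X=np.atleast_2d(X); c=(X-p['T'][:3,3])@p['T'][:3,:3]; K=p['mtx']
    if fish:
        r=np.linalg.norm(c[:,:2],axis=1); th=np.arctan2(r,c[:,2]); d=c[:,:2]/np.maximum(r,1e-9)[:,None]*th[:,None]
    else: d=c[:,:2]/c[:,2:]
    return d*[K[0,0],K[1,1]]+K[:2,2]
E
python3 - <<'E'
from h import *
p=arm.get_image('scene')
H=dict(canister_largest=.056,canister_second=.050,canister_third=.046,canister_smallest=.044)
man=dict(largest=(292.5,236.5,.056),second=(420,175,.05),third=(300.5,191.5,.046),smallest=(241,214.5,.044),round_=(354,194.5,.008),square=(380,167.5,.008),cup=(340,220,.052),purple=(376.5,213,.05),turq=(401,199,.05),mill=(428,134,.09),timer=(203,253,.044),lemon=(175.5,240,.029),tap=(188,250,.2),bottle=(111,240,.2))
for k,(u,v,z) in man.items(): print(k,onz(p,(u,v),z).round(3))
for l in list(H)+['trivet_round','cup','salt_mill']:
    for d in arm.place_of(l,p)[:3]: print(l,round(d['conf'],2),onz(p,np.array(d['centre'])*[640,400],0).round(3))
w=arm.get_image('wrist'); print(w['mtx'].round(1).tolist(),w['T'].round(3).tolist(),arm.observe()['position'])
cv2.imwrite('pics/w0.png',w['frame'][:,:,::-1])
f=cv2.resize(p['frame'][120:280,160:480],None,fx=2.5,fy=2.5,interpolation=2); cv2.imwrite('pics/sc.png',f[:,:,::-1])
E
```

```text
largest [0.429 0.124 0.056]
second [ 0.361 -0.297  0.05 ]
third [0.544 0.003 0.046]
smallest [0.589 0.18  0.044]
round_ [ 0.458 -0.127  0.008]
square [ 0.486 -0.262  0.008]
cup [ 0.39  -0.009  0.052]
purple [ 0.343 -0.102  0.05 ]
turq [ 0.334 -0.189  0.05 ]
mill [ 0.438 -0.409  0.09 ]
timer [0.548 0.329 0.044]
lemon [0.644 0.359 0.029]
tap [0.468 0.385 0.2  ]
bottle [0.609 0.505 0.2  ]
canister_largest 0.95 [0.423 0.117 0.   ]
canister_largest 0.5 [0.654 0.353 0.   ]
canister_largest 0.49 [0.554 0.    0.   ]
canister_second 0.73 [ 0.339 -0.099  0.   ]
canister_second 0.71 [ 0.349 -0.192  0.   ]
canister_second 0.68 [ 0.377 -0.312  0.   ]
canister_third 0.75 [ 0.56  -0.001  0.   ]
trivet_round 0.63 [ 0.46  -0.136  0.   ]
cup 0.68 [ 0.391 -0.004  0.   ]
salt_mill 0.76 [ 0.44  -0.415  0.   ]
[[309.7, 0.0, 320.0], [0.0, 309.7, 203.6], [0.0, 0.0, 1.0]] [[0.407, -0.873, -0.269, 0.327], [-0.913, -0.389, -0.12, -0.538], [0.0, 0.295, -0.955, 0.384], [0.0, 0.0, 0.0, 1.0]] [ 0.25413024 -0.57101919  0.22676941]
```

View pics/sc.png

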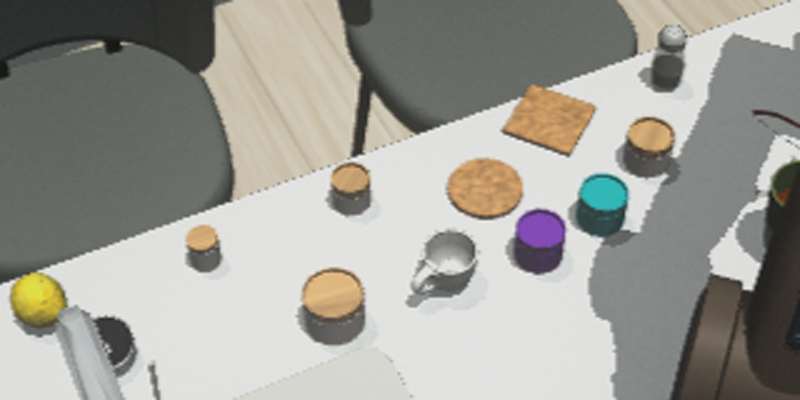

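View pics/w0.png

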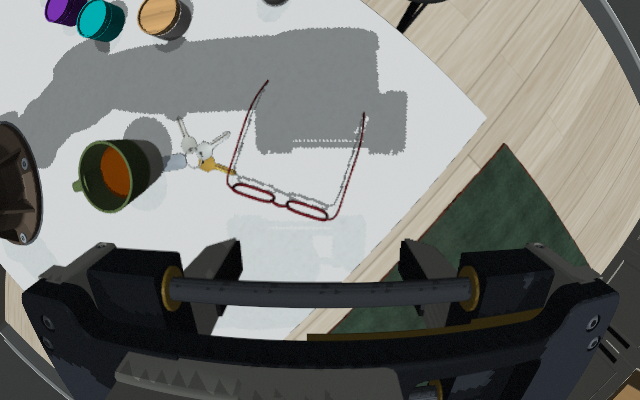

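Wrist image w0 shows the purple (65,8), turquoise (100,18) and wood (163,15) canisters at the top edge. The scene crop confirms that the wood-lidded second canister is the right-hand one. I'll write the move-planning helper next.

```bash
cat >> h.py <<'E'
def plan(pos,yaw,n,s=None):
    """rows (cm, rad) taking tool from its pose to pos, tool-x at yaw deg, tool down; constant row"""
    s=s or arm.observe(); M=R.from_rotvec(s['ee_rot']); Y=np.radians(yaw)
    G=R.from_matrix([[np.cos(Y),np.sin(Y),0],[np.sin(Y),-np.cos(Y),0],[0,0,-1]])
    w=(M.inv()*G).as_rotvec()/n
    S=sum(R.from_rotvec(w*k).as_matrix() for k in range(n))
    d=np.linalg.solve(S,M.inv().apply(np.array(pos)-s['position']))
    print('rows',n,'cm',(d*100).round(3),'ang',w.round(4))
E
python3 -c "
from h import *
plan([.39,-.225,.226],60,10)"
```

```text
rows 10 cm [ 3.325 -1.795  0.008] ang [ 0.      0.     -0.0628]
```

>>> {"fn": "carry_out", "kwargs": {
  "claw": [9.18,9.18,9.18,9.18,9.18,9.18,9.18,9.18,9.18,9.18,9.18,9.18],
  "delta_pos": [
    [3.32,-1.8,0],
    [3.32,-1.8,0],
    [3.32,-1.8,0],
    [3.32,-1.8,0],
    [3.32,-1.8,0],
    [3.32,-1.8,0],
    [3.32,-1.8,0],
    [3.32,-1.8,0],
    [3.32,-1.8,0],
    [3.32,-1.8,0],
    [0,0,0],
    [0,0,0]
  ],
  "angular": [
    [0,0,-0.063],
    [0,0,-0.063],
    [0,0,-0.063],
    [0,0,-0.063],
    [0,0,-0.063],
    [0,0,-0.063],
    [0,0,-0.063],
    [0,0,-0.063],
    [0,0,-0.063],
    [0,0,-0.063],
    [0,0,0],
    [0,0,0]
  ]
}}

```text
clock: 2.75
position: [0.3893, -0.2245, 0.2271]
ee_rot: [2.718, 1.574, 0.0]
force: [-0.8, -0.5, -0.1]
width: 1.001
gripper_force: 0.0
```

```bash
cat >> h.py <<'E'
PREV=dict(canister_largest=(.429,.124),canister_second=(.361,-.297),canister_third=(.544,.003),canister_smallest=(.589,.18),trivet_round=(.458,-.127))
H=dict(canister_largest=.056,canister_second=.050,canister_third=.046,canister_smallest=.044,trivet_round=.008)
RAD=dict(canister_largest=.033,canister_second=.028,canister_third=.023,canister_smallest=.018,trivet_round=.045)
E
python3 - <<'E'
from h import *
s=arm.observe(); print(s['position'],s['ee_rot'],s['force'])
w=arm.get_image('wrist'); cv2.imwrite('pics/w1.png',w['frame'][:,:,::-1])
import pickle; pickle.dump(w,open('w1.pkl','wb'))
print(proj(w,s['position'],True))
for l,z in H.items():
    print(l,'exp',proj(w,[*PREV[l],z],True).round(0))
    for d in arm.trace(l,w)[:4]:
        c=np.array(d['centre'])*[640,400]; print('  ',round(d['conf'],2),c.round(1),int(d['region'].sum()),onz(w,c,z/2,True).round(3))
E
```

```text
[ 0.38934031 -0.2245317   0.22707235] [2.71760027e+00 1.57432064e+00 2.76116590e-04] [-0.76348934 -0.48014787 -0.05144021]
[[321.00240854 256.43232143]]
canister_largest exp [[203. -74.]]
canister_second exp [[330. 247.]]
   0.93 [277. 181.] 2065 [ 0.343 -0.201  0.025]
   0.9 [241.8 109.3] 2110 [ 0.352 -0.106  0.025]
   0.72 [339.9 240.2] 2019 [ 0.371 -0.306  0.025]
canister_third exp [[339. -50.]]
canister_smallest exp [[ 299. -145.]]
trivet_round exp [[330.  79.]]
   0.81 [336.4  84.4] 4203 [ 0.462 -0.137  0.004]
```

View pics/w1.png

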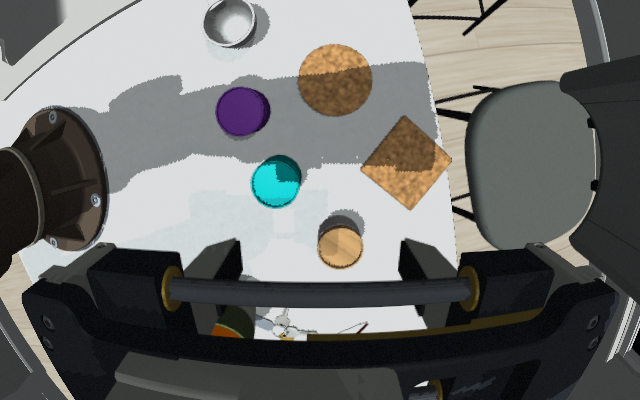

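The wrist image shows the round trivet at (336,80), the square trivet at (406,163), the wood second canister at (340,247) nearly under the TCP, turquoise (276,182), purple (242,110) and the cup (230,20). These agree with the scene estimates to within 1 cm.

```bash
python3 -c "
from h import *
plan([.45,0.03,.226],94,8)"
```

```text
rows 8 cm [ 3.334 -0.099  0.007] ang [-0.      0.     -0.0742]
```

>>> {"fn": "carry_out", "kwargs": {
  "claw": [9.18,9.18,9.18,9.18,9.18,9.18,9.18,9.18,9.18,9.18],
  "delta_pos": [
    [3.33,-0.1,0],
    [3.33,-0.1,0],
    [3.33,-0.1,0],
    [3.33,-0.1,0],
    [3.33,-0.1,0],
    [3.33,-0.1,0],
    [3.33,-0.1,0],
    [3.33,-0.1,0],
    [0,0,0],
    [0,0,0]
  ],
  "angular": [
    [0,0,-0.074],
    [0,0,-0.074],
    [0,0,-0.074],
    [0,0,-0.074],
    [0,0,-0.074],
    [0,0,-0.074],
    [0,0,-0.074],
    [0,0,-0.074],
    [0,0,0],
    [0,0,0]
  ]
}}

```text
clock: 4.05
position: [0.4499, 0.0307, 0.2266]
ee_rot: [-2.142, -2.298, 0.0]
force: [-0.2, -1.1, -0.1]
width: 1.002
gripper_force: 0.0
```

```bash
cat >> h.py <<'E'
from scipy.optimize import minimize
BOT=dict.fromkeys(H,0.)
def sil(p,x,y,z0,l,fish):
    t=np.linspace(0,2*np.pi,60); c=np.c_[x+RAD[l]*np.cos(t),y+RAD[l]*np.sin(t)]
    P=np.vstack([np.c_[c,np.full(60,z0)],np.c_[c,np.full(60,z0+H[l])]])
    h=cv2.convexHull(proj(p,P,fish).astype(np.float32))
    m=np.zeros((400,640),np.uint8); cv2.fillConvexPoly(m,np.round(h*16).astype(np.int32),255,cv2.LINE_AA,4); return m/255.
def fit(views,l,x0,z0=None):
    """views: (picture,mask,fisheye). fits x,y (and z0 if None) of the silhouette; returns result, mean IoU"""
    def cost(q):
        z=q[2] if z0 is None else z0; r=0
        for p,m,f in views:
            s=sil(p,q[0],q[1],z,l,f); r-=np.minimum(s,m).sum()/np.maximum(s,m).sum()
        return r/len(views)
    i=[*x0]+([0.] if z0 is None else []); n=len(i)
    o=minimize(cost,i,method='Nelder-Mead',options=dict(initial_simplex=np.vstack([i]+[np.array(i)+.008*np.eye(n)[k] for k in range(n)]),xatol=1e-4,fatol=1e-4,maxiter=200))
    return o.x,-o.fun
def find(l,p,fish,x0,tol=.05):
    """mask of the detection of l closest to the expected place x0"""
    best=None
    for d in arm.trace(l,p):
        e=np.linalg.norm(onz(p,np.array(d['centre'])*[640,400],H[l]/2,fish)[:2]-np.array(x0))
        if e<tol and (best is None or e<best[0]): best=(e,d['region'].astype(float))
    return None if best is None else best[1]
E
python3 - <<'E'
from h import *
s=arm.observe(); print(s['position'],s['ee_rot'],s['joints'].round(2))
w=arm.get_image('wrist'); cv2.imwrite('pics/w2.png',w['frame'][:,:,::-1])
sc=arm.get_image('scene')
for l in H:
    v=[(p,find(l,p,f,PREV[l]),f) for p,f in((w,True),(sc,False))]
    v=[a for a in v if a[1] is not None]
    for a in v: x,i=fit([a],l,PREV[l],0); print(l,'wrist' if a[2] else 'scene',x.round(4),round(i,3),int(a[1].sum()))
    if len(v)==2: x,i=fit(v,l,PREV[l]); print('   both, z free',x.round(4),round(i,3))
E
```

```text
[0.44989147 0.03066067 0.22660528] [-2.14221550e+00 -2.29784388e+00  3.63887058e-04] [ 0.28  0.2  -0.54  1.94  0.12  1.03 -0.24]
canister_largest wrist [0.4322 0.122 ] 0.95 3044
canister_largest scene [0.4298 0.1236] 0.882 660
   both, z free [ 0.4322  0.1218 -0.0056] 0.928
canister_second scene [ 0.3676 -0.3052] 0.87 418
canister_third wrist [ 5.533e-01 -2.000e-04] 0.909 1433
canister_third scene [5.51e-01 4.00e-04] 0.754 268
   both, z free [ 0.559  -0.0057 -0.0187] 0.867
canister_smallest wrist [0.5929 0.1798] 0.796 873
canister_smallest scene [0.5901 0.1823] 0.835 224
   both, z free [ 0.5957  0.18   -0.0083] 0.833
trivet_round wrist [ 0.4648 -0.1304] 0.453 1298
trivet_round scene [ 0.4621 -0.1283] 0.829 552
   both, z free [ 0.4668 -0.1353 -0.011 ] 0.651
```

View pics/w2.png

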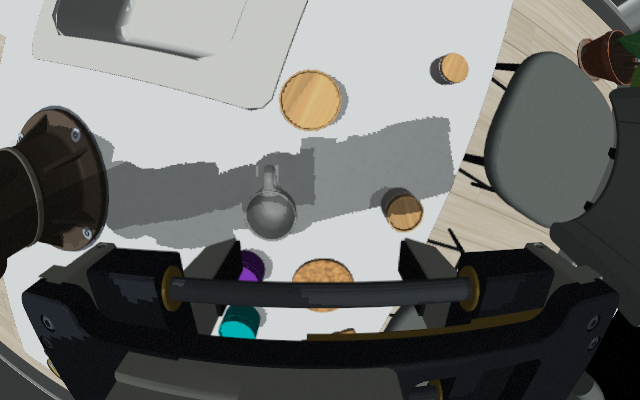

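The wrist image shows the largest canister at (311,100), third (405,212), smallest (452,68), cup (270,212) with its handle pointing towards the largest, and the trivet partly behind the crossbar at (323,285). The wrist and scene fits agree within 3 mm, and the bottom heights are about 0. I'll refine the trivet from w1 and plan the grasp.

Run:
```python
from h import *
import pickle
w=pickle.load(open('w1.pkl','rb'))
for l in('trivet_round','canister_second'):
    try: m=find(l,w,True,PREV[l])
    except Exception as e: print(e); continue
    if m is not None: print(l,fit([(w,m,True)],l,PREV[l],0))
plan([.432,.122,.12],94,6);
```

```text
trivet_round (array([ 0.46335703, -0.13059407]), np.float64(0.9451140789028107))
canister_second (array([ 0.36947138, -0.30753411]), np.float64(0.9121809968863915))
rows 6 cm [ 1.539 -0.19   1.779] ang [0. 0. 0.]
```

>>> {"fn": "carry_out", "kwargs": {
  "claw": [9.18,9.18,9.18,9.18,9.18,9.18,9.18,9.18,9.18,9.18,9.18,9.18,9.18,9.18,9.18,9.18],
  "delta_pos": [
    [1.54,-0.19,1.78],
    [1.54,-0.19,1.78],
    [1.54,-0.19,1.78],
    [1.54,-0.19,1.78],
    [1.54,-0.19,1.78],
    [1.54,-0.19,1.78],
    [0,0,1.5],
    [0,0,1.5],
    [0,0,1.5],
    [0,0,1.5],
    [0,0,1.5],
    [0,0,1.5],
    [0,0,1.0],
    [0,0,0.4],
    [0,0,0],
    [0,0,0]
  ],
  "angular": [
    [0,0,0],
    [0,0,0],
    [0,0,0],
    [0,0,0],
    [0,0,0],
    [0,0,0],
    [0,0,0],
    [0,0,0],
    [0,0,0],
    [0,0,0],
    [0,0,0],
    [0,0,0],
    [0,0,0],
    [0,0,0],
    [0,0,0],
    [0,0,0]
  ]
}}

```text
clock: 6.35
position: [0.4322, 0.1223, 0.0163]
ee_rot: [2.142, 2.298, 0.001]
force: [-1.3, -0.7, 0.3]
width: 0.997
gripper_force: 0.0
```

>>> {"fn": "carry_out", "kwargs": {
  "claw": [5,5,5,5,5,5,5,5],
  "delta_pos": [
    [0,0,0],
    [0,0,0],
    [0,0,0],
    [0,0,0],
    [0,0,0],
    [0,0,0],
    [0,0,0],
    [0,0,0]
  ],
  "angular": [
    [0,0,0],
    [0,0,0],
    [0,0,0],
    [0,0,0],
    [0,0,0],
    [0,0,0],
    [0,0,0],
    [0,0,0]
  ],
  "force": 20
}}

```text
clock: 7.15
position: [0.4322, 0.1221, 0.0161]
ee_rot: [2.142, 2.297, 0.0]
force: [-0.7, -1.6, 6.6]
width: 0.716
gripper_force: 20.0
```

Run:
```python
from h import *
s=arm.observe(); print(s['position'],s['ee_rot'],s['width'],s['gripper_force'],s['force'])
w=arm.get_image('wrist'); cv2.imwrite('pics/w3.png',w['frame'][:,:,::-1])
```

```text
[0.43219785 0.1221025  0.01612479] [2.14217294e+00 2.29742944e+00 4.80114583e-04] 0.7163561203127563 20.000524905044585 [-0.65647101 -1.60319619  6.60352628]
```

View pics/w3.png

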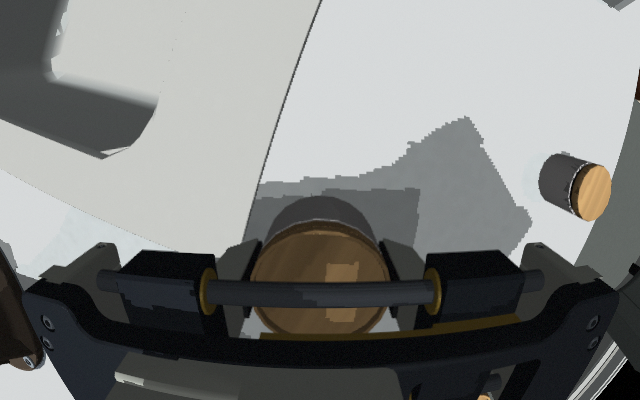

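The grip is good: the opening is 66 mm and the lid is centred between the pads at (320,280). Next I lift and carry it to the trivet.

Run:
```python
from h import *
s=arm.observe(); s=dict(s); s['position']=s['position']+[0,0,.105]
plan([.463,-.1305,.12],80,10,s)
w=arm.get_image('wrist'); p=s['position']
for dx in(-.033,.033):print(proj(w,[p[0],p[1]-dx,.056],True))
```

```text
rows 10 cm [-2.518  0.41   0.012] ang [ 0.0001 -0.      0.0244]
[[326.89401617 229.50197617]]
[[316.4311949  348.29715138]]
```

>>> {"fn": "carry_out", "kwargs": {
  "claw": [5,5,5,5,5,5,5,5,5,5,5,5,5,5,5,5,5,5,5,5],
  "delta_pos": [
    [0,0,-1],
    [0,0,-2],
    [0,0,-2],
    [0,0,-2],
    [0,0,-2],
    [0,0,-1.5],
    [-1.26,0.2,0],
    [-2.52,0.41,0],
    [-2.52,0.41,0],
    [-2.52,0.41,0],
    [-2.52,0.41,0],
    [-2.52,0.41,0],
    [-2.52,0.41,0],
    [-2.52,0.41,0],
    [-2.52,0.41,0],
    [-2.52,0.41,0],
    [-1.26,0.2,0],
    [0,0,0],
    [0,0,0],
    [0,0,0]
  ],
  "angular": [
    [0,0,0],
    [0,0,0],
    [0,0,0],
    [0,0,0],
    [0,0,0],
    [0,0,0],
    [0,0,0.012],
    [0,0,0.024],
    [0,0,0.024],
    [0,0,0.024],
    [0,0,0.024],
    [0,0,0.024],
    [0,0,0.024],
    [0,0,0.024],
    [0,0,0.024],
    [0,0,0.024],
    [0,0,0.012],
    [0,0,0],
    [0,0,0],
    [0,0,0]
  ]
}}

```text
clock: 9.25
position: [0.4629, -0.1293, 0.1208]
ee_rot: [-2.399, -2.027, -0.0]
force: [0.5, -0.6, -2.9]
width: 0.721
gripper_force: 20.0
```

Run:
```python
from h import *
s=arm.observe(); print(s['position'],s['width'],s['gripper_force'],s['force'])
plan([.463,-.1305,.032],80,6)
```

```text
[ 0.4628622  -0.12928174  0.12079244] 0.7207591344702858 19.999731879215688 [ 0.52192323 -0.56169046 -2.93695374]
rows 6 cm [-0.02   0.006  1.48 ] ang [-0.0001 -0.0001  0.0011]
```

>>> {"fn": "carry_out", "kwargs": {
  "claw": [5,5,5,5,5,5,5,5,5,5,5],
  "delta_pos": [
    [-0.2,0,1.5],
    [0,0,1.5],
    [0,0,1.5],
    [0,0,1.5],
    [0,0,1.5],
    [0,0,1.0],
    [0,0,0.5],
    [0,0,0.3],
    [0,0,0.25],
    [0,0,0],
    [0,0,0]
  ],
  "angular": [
    [0,0,0],
    [0,0,0],
    [0,0,0],
    [0,0,0],
    [0,0,0],
    [0,0,0],
    [0,0,0],
    [0,0,0],
    [0,0,0],
    [0,0,0],
    [0,0,0]
  ]
}}

```text
clock: 10.35
position: [0.4629, -0.1327, 0.0258]
ee_rot: [2.402, 2.024, 0.0]
force: [0.3, 0.6, -2.7]
width: 0.718
gripper_force: 20.0
```

>>> {"fn": "carry_out", "kwargs": {
  "claw": [5,5,5,5],
  "delta_pos": [
    [0,0,0.1],
    [0,0,0.06],
    [0,0,0],
    [0,0,0]
  ],
  "angular": [
    [0,0,0],
    [0,0,0],
    [0,0,0],
    [0,0,0]
  ]
}}

```text
clock: 10.75
position: [0.4628, -0.1328, 0.0242]
ee_rot: [2.402, 2.024, 0.0]
force: [-1.2, 0.5, 3.5]
width: 0.716
gripper_force: 20.0
```

Contact is made: the force rose from -2.7 N to +3.5 N. I release, lift and return to hover A, where the tower and the second canister are both in view.

>>> {"fn": "carry_out", "kwargs": {
  "claw": [9.18,9.18,9.18,9.18,9.18,9.18,9.18,9.18,9.18,9.18,9.18,9.18],
  "delta_pos": [
    [0,0,0],
    [0,0,0],
    [0,0,0],
    [0,0,0],
    [0,0,-1],
    [0,0,-3],
    [0,0,-4],
    [0,0,-4],
    [0,0,-4],
    [0,0,-4],
    [0,0,0],
    [0,0,0]
  ],
  "angular": [
    [0,0,0],
    [0,0,0],
    [0,0,0],
    [0,0,0],
    [0,0,0],
    [0,0,0],
    [0,0,0],
    [0,0,0],
    [0,0,0],
    [0,0,0],
    [0,0,0],
    [0,0,0]
  ]
}}

```text
clock: 11.95
position: [0.463, -0.1327, 0.2251]
ee_rot: [2.4, 2.023, 0.002]
force: [-1.0, -0.8, 0.2]
width: 1.001
gripper_force: 0.0
```

Run:
```python
from h import *
s=arm.observe(); print(s['position'],s['width'],s['force'])
plan([.39,-.225,.226],60,6)
```

```text
[ 0.46299992 -0.13274418  0.2250801 ] 1.0008190485739483 [-1.04448145 -0.82821286  0.16876754]
rows 6 cm [-1.85  -0.679 -0.016] ang [0.0004 0.     0.0589]
```

>>> {"fn": "carry_out", "kwargs": {
  "claw": [9.18,9.18,9.18,9.18,9.18,9.18,9.18,9.18],
  "delta_pos": [
    [-1.85,-0.68,0],
    [-1.85,-0.68,0],
    [-1.85,-0.68,0],
    [-1.85,-0.68,0],
    [-1.85,-0.68,0],
    [-1.85,-0.68,0],
    [0,0,0],
    [0,0,0]
  ],
  "angular": [
    [0,0,0.059],
    [0,0,0.059],
    [0,0,0.059],
    [0,0,0.059],
    [0,0,0.059],
    [0,0,0.059],
    [0,0,0],
    [0,0,0]
  ]
}}

```text
clock: 12.75
position: [0.3892, -0.2253, 0.2239]
ee_rot: [2.722, 1.568, 0.0]
force: [1.3, -0.2, 0.4]
width: 1.0
gripper_force: 0.0
```

Run:
```python
from h import *
s=arm.observe(); print(s['position'])
w=arm.get_image('wrist'); sc=arm.get_image('scene')
cv2.imwrite('pics/w4.png',w['frame'][:,:,::-1])
for l,x0,z in(('canister_largest',(.463,-.131),.008),('canister_second',(.369,-.307),0.)):
  for p,f in((w,True),(sc,False)):
    m=find(l,p,f,x0)
    if m is None: print(l,f,'none'); continue
    print(l,f,fit([(p,m,f)],l,x0,z))
    print('   z free', fit([(p,m,f)],l,x0))
```

```text
[ 0.38915845 -0.22531851  0.22394328]
canister_largest True (array([ 0.46169536, -0.13347591]), np.float64(0.9507964622126123))
   z free (array([ 4.62742135e-01, -1.33093870e-01, -7.60713662e-05]), np.float64(0.9703660696970815))
canister_largest False (array([ 0.45875437, -0.13028241]), np.float64(0.8369434777391096))
   z free (array([ 0.46195867, -0.13325755,  0.00275356]), np.float64(0.8447902030137118))
canister_second True (array([ 0.36973706, -0.30784143]), np.float64(0.8933298918370266))
   z free (array([ 0.36634376, -0.31555138, -0.02103451]), np.float64(0.9666186018507511))
canister_second False (array([ 0.36793612, -0.30310119]), np.float64(0.8387608823721935))
   z free (array([ 0.36738677, -0.303358  , -0.00172408]), np.float64(0.8404594610105847))
```

View pics/w4.png

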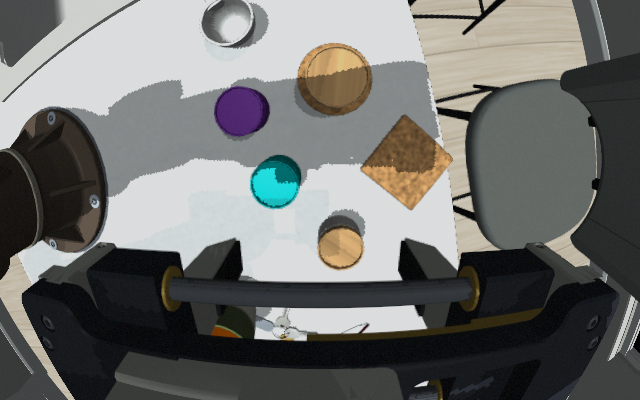

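The largest canister stands on the trivet at (336,80), and the wrist fit agrees with the release pose to within 1 mm. For the second canister at (340,247) the shadowed side confuses the mask, so I'll use the lid outline by colour instead.

```bash
cat >> h.py <<'E'
def lid(p,xy,z,r,fish=True,dbg=None):
    """lid outline by wood colour near xy: circle of radius r at height z; returns centre and measured radius on that plane"""
    hsv=cv2.cvtColor(p['frame'],cv2.COLOR_RGB2HSV); m=((hsv[...,1]>70)&(hsv[...,0]>5)&(hsv[...,0]<25)&(hsv[...,2]>60)).astype(np.uint8)
    m=cv2.morphologyEx(m,cv2.MORPH_CLOSE,np.ones((5,5),np.uint8))
    n,lab,st,ce=cv2.connectedComponentsWithStats(m); e=proj(p,[*xy,z],fish)[0]
    k=1+np.argmin(np.hypot(*(ce[1:]-e).T)+1e3*(st[1:,4]<100))
    c=max(cv2.findContours((lab==k).astype(np.uint8),0,1)[0],key=len)[:,0]
    c=cv2.convexHull(c)[:,0].astype(float); ctr=ce[k]; c+=.5*(c-ctr)/np.linalg.norm(c-ctr,axis=1)[:,None]
    P=np.array([onz(p,q,z,fish)[:2] for q in c]).astype(np.float32)
    (x,y),(a,b),_=cv2.fitEllipse(P); return np.array([x,y]).round(4),round(a/2,4),round(b/2,4),ctr.round(1)
E
python3 - <<'E'
from h import *
w=arm.get_image('wrist'); s=arm.observe()
print(lid(w,(.369,-.307),.05,.028))
sc=arm.get_image('scene'); print(lid(sc,(.369,-.307),.05,.028,False))
p=s['position']
# fingertips: where TCP frame expected
for yaw in(100,):
    plan([.3685,-.306,.12],yaw,8)
E
```

```text
(array([ 0.3707, -0.3046]), 0.0277, 0.03, array([340. , 248.8]))
(array([ 0.3637, -0.3002]), 0.0275, 0.033, array([420.1, 173.9]))
rows 8 cm [-1.072 -0.041  1.297] ang [-0.     -0.     -0.0872]
```

Run:
```python
from h import *
plan([.3695,-.306,.09],90,8)
```

```text
rows 8 cm [-1.059  0.052  1.672] ang [-0.     -0.     -0.0654]
```

>>> {"fn": "carry_out", "kwargs": {
  "claw": [9.18,9.18,9.18,9.18,9.18,9.18,9.18,9.18,9.18,9.18,9.18],
  "delta_pos": [
    [-1.06,0.05,1.67],
    [-1.06,0.05,1.67],
    [-1.06,0.05,1.67],
    [-1.06,0.05,1.67],
    [-1.06,0.05,1.67],
    [-1.06,0.05,1.67],
    [-1.06,0.05,1.67],
    [-1.06,0.05,1.67],
    [0,0,0],
    [0,0,0],
    [0,0,0]
  ],
  "angular": [
    [0,0,-0.0654],
    [0,0,-0.0654],
    [0,0,-0.0654],
    [0,0,-0.0654],
    [0,0,-0.0654],
    [0,0,-0.0654],
    [0,0,-0.0654],
    [0,0,-0.0654],
    [0,0,0],
    [0,0,0],
    [0,0,0]
  ]
}}

```text
clock: 14.25
position: [0.3696, -0.3058, 0.091]
ee_rot: [2.223, 2.219, 0.001]
force: [0.4, 0.4, 0.7]
width: 1.001
gripper_force: 0.0
```

Run:
```python
from h import *
s=arm.observe(); print(s['position'],s['ee_rot'])
w=arm.get_image('wrist'); cv2.imwrite('pics/w5.png',w['frame'][:,:,::-1])
print(lid(w,(.369,-.306),.05,.028))
plan([.3695,-.306,.014],90,5)
```

```text
[ 0.36961884 -0.30584887  0.09102498] [2.22260254e+00 2.21899821e+00 5.59171230e-04]
(array([ 0.3697, -0.3053]), 0.0275, 0.0284, array([320.8, 227.6]))
rows 5 cm [-1.000e-03 -5.000e-03  1.542e+00] ang [ 0.0002  0.0001 -0.0002]
```

View pics/w5.png

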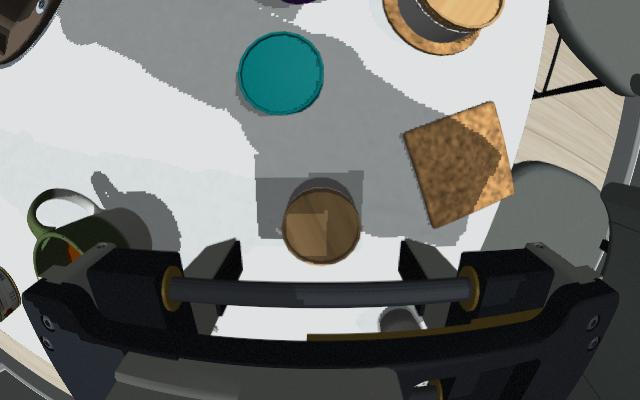

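The wood lid at (321,227) sits centred between the fingers, and the measured radius of 28 mm is right. Now I descend and grip.

>>> {"fn": "carry_out", "kwargs": {
  "claw": [9.18,9.18,9.18,9.18,9.18,9.18,9.18,9.18,5,5,5,5,5,5,5,5],
  "delta_pos": [
    [0.05,0,1.5],
    [0,0,1.5],
    [0,0,1.5],
    [0,0,1.5],
    [0,0,1.2],
    [0,0,0.5],
    [0,0,0],
    [0,0,0],
    [0,0,0],
    [0,0,0],
    [0,0,0],
    [0,0,0],
    [0,0,0],
    [0,0,0],
    [0,0,0],
    [0,0,0]
  ],
  "angular": [
    [0,0,0],
    [0,0,0],
    [0,0,0],
    [0,0,0],
    [0,0,0],
    [0,0,0],
    [0,0,0],
    [0,0,0],
    [0,0,0],
    [0,0,0],
    [0,0,0],
    [0,0,0],
    [0,0,0],
    [0,0,0],
    [0,0,0],
    [0,0,0]
  ],
  "force": 15
}}

```text
clock: 15.9
position: [0.3691, -0.3059, 0.0133]
ee_rot: [2.222, 2.22, 0.0]
force: [0.4, 0.4, 2.8]
width: 0.612
gripper_force: 15.0
```

Run:
```python
from h import *
s=dict(arm.observe()); print(s['position'],s['width']*.0918,s['gripper_force'])
s['position']=s['position']+[0,0,.126]
plan([.4625,-.133,.14],80,10,s)
```

```text
[ 0.36913062 -0.30585598  0.01332908] 0.05618127924454824 15.000182781368494
rows 10 cm [ 1.799  0.795 -0.007] ang [0.     0.     0.0174]
```

>>> {"fn": "carry_out", "kwargs": {
  "claw": [5,5,5,5,5,5,5,5,5,5,5,5,5,5,5,5,5,5,5,5],
  "delta_pos": [
    [0,0,-1],
    [0,0,-2],
    [0,0,-2.2],
    [0,0,-2.2],
    [0,0,-2.2],
    [0,0,-2],
    [0,0,-1],
    [0.9,0.4,0],
    [1.8,0.8,0],
    [1.8,0.8,0],
    [1.8,0.8,0],
    [1.8,0.8,0],
    [1.8,0.8,0],
    [1.8,0.8,0],
    [1.8,0.8,0],
    [1.8,0.8,0],
    [1.8,0.8,0],
    [0.9,0.35,0],
    [0,0,0],
    [0,0,0]
  ],
  "angular": [
    [0,0,0],
    [0,0,0],
    [0,0,0],
    [0,0,0],
    [0,0,0],
    [0,0,0],
    [0,0,0],
    [0,0,0],
    [0,0,0.0174],
    [0,0,0.0174],
    [0,0,0.0174],
    [0,0,0.0174],
    [0,0,0.0174],
    [0,0,0.0174],
    [0,0,0.0174],
    [0,0,0.0174],
    [0,0,0.0174],
    [0,0,0.0174],
    [0,0,0],
    [0,0,0]
  ]
}}

```text
clock: 17.9
position: [0.4602, -0.1318, 0.1384]
ee_rot: [-2.405, -2.02, 0.002]
force: [0.5, 0.1, -2.2]
width: 0.61
gripper_force: 15.0
```

Run:
```python
from h import *
s=dict(arm.observe()); print(s['position'],s['width']*.0918,s['force'])
plan([.4625,-.1332,.082],80,4)
```

```text
[ 0.46021541 -0.13176355  0.1383966 ] 0.05599873251240606 [ 0.47340978  0.08390803 -2.17051244]
rows 4 cm [-0.025  0.064  1.41 ] ang [-0.0005  0.      0.0002]
```

>>> {"fn": "carry_out", "kwargs": {
  "claw": [5,5,5,5,5,5,5,5,5],
  "delta_pos": [
    [-0.05,0.13,1.4],
    [-0.05,0.12,1.4],
    [0,0,1.4],
    [0,0,1.0],
    [0,0,0.6],
    [0,0,0.3],
    [0,0,0.2],
    [0,0,0],
    [0,0,0]
  ],
  "angular": [
    [0,0,0],
    [0,0,0],
    [0,0,0],
    [0,0,0],
    [0,0,0],
    [0,0,0],
    [0,0,0],
    [0,0,0],
    [0,0,0]
  ]
}}

```text
clock: 18.8
position: [0.4636, -0.1336, 0.0766]
ee_rot: [2.406, 2.019, 0.001]
force: [-0.6, 0.2, -2.0]
width: 0.608
gripper_force: 15.0
```

>>> {"fn": "carry_out", "kwargs": {
  "claw": [5,5,5,5,5,5],
  "delta_pos": [
    [0.03,-0.08,0.15],
    [0,0,0.15],
    [0,0,0.1],
    [0,0,0.05],
    [0,0,0],
    [0,0,0]
  ],
  "angular": [
    [0,0,0],
    [0,0,0],
    [0,0,0],
    [0,0,0],
    [0,0,0],
    [0,0,0]
  ]
}}

```text
clock: 19.4
position: [0.4626, -0.1331, 0.0723]
ee_rot: [2.407, 2.019, -0.0]
force: [-3.2, 0.7, 8.7]
width: 0.61
gripper_force: 15.0
```

It's seated at exactly the expected height, so I release and lift.

>>> {"fn": "carry_out", "kwargs": {
  "claw": [9.18,9.18,9.18,9.18,9.18,9.18,9.18,9.18,9.18,9.18,9.18],
  "delta_pos": [
    [0,0,0],
    [0,0,0],
    [0,0,0],
    [0,0,0],
    [0,0,-1],
    [0,0,-3],
    [0,0,-4],
    [0,0,-4],
    [0,0,-3],
    [0,0,0],
    [0,0,0]
  ],
  "angular": [
    [0,0,0],
    [0,0,0],
    [0,0,0],
    [0,0,0],
    [0,0,0],
    [0,0,0],
    [0,0,0],
    [0,0,0],
    [0,0,0],
    [0,0,0],
    [0,0,0]
  ]
}}

```text
clock: 20.5
position: [0.4628, -0.1331, 0.2227]
ee_rot: [2.406, 2.018, 0.001]
force: [-0.2, 0.1, -0.1]
width: 0.999
gripper_force: 0.0
```

Run:
```python
from h import *
s=arm.observe(); print(s['position'],s['width'])
w=arm.get_image('wrist'); cv2.imwrite('pics/w6.png',w['frame'][:,:,::-1])
print(lid(w,(.4626,-.133),.109,.028))
print('third',lid(w,(.553,0),.046,.023))
plan([.553,0,.13],90,6)
```

```text
[ 0.46282852 -0.13314203  0.22267201] 0.9991702325291514
(array([ 0.465, -0.118]), 0.0334, 0.0429, array([320.2, 182.7]))
third (array([ 5.523e-01, -4.000e-04]), 0.0229, 0.0238, array([380.8,  52.4]))
rows 6 cm [2.364 1.281 1.527] ang [-0.      0.     -0.0292]
```

View pics/w6.png

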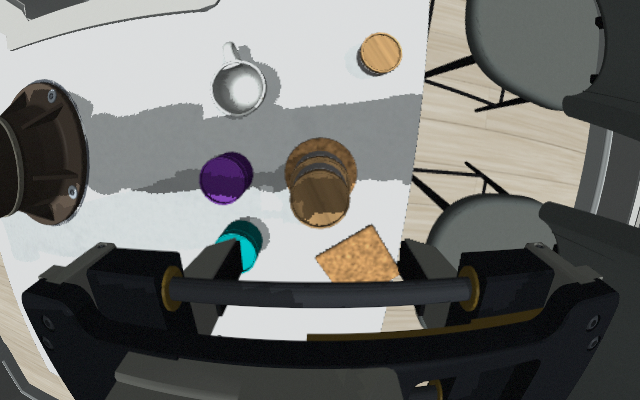

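The tower stands straight on the trivet at (320,185), and the third canister is at (381,52). Next I hover low over the third and measure its lid.

Run:
```python
from h import *
plan([.5523,-.0005,.09],90,8)
```

```text
rows 8 cm [1.762 0.959 1.646] ang [-0.      0.     -0.0219]
```

>>> {"fn": "carry_out", "kwargs": {
  "claw": [9.18,9.18,9.18,9.18,9.18,9.18,9.18,9.18,9.18,9.18,9.18],
  "delta_pos": [
    [1.76,0.96,0],
    [1.76,0.96,0],
    [1.76,0.96,1.0],
    [1.76,0.96,2.0],
    [1.76,0.96,2.5],
    [1.76,0.96,2.5],
    [1.76,0.96,2.5],
    [1.76,0.96,2.5],
    [0,0,0.2],
    [0,0,0],
    [0,0,0]
  ],
  "angular": [
    [0,0,-0.022],
    [0,0,-0.022],
    [0,0,-0.022],
    [0,0,-0.022],
    [0,0,-0.022],
    [0,0,-0.022],
    [0,0,-0.022],
    [0,0,-0.022],
    [0,0,0],
    [0,0,0],
    [0,0,0]
  ]
}}

```text
clock: 21.65
position: [0.5523, -0.0015, 0.0899]
ee_rot: [-2.221, -2.221, 0.001]
force: [-0.0, 0.2, -0.5]
width: 0.998
gripper_force: 0.0
```

Run:
```python
from h import *
s=arm.observe(); print(s['position'],s['ee_rot'])
w=arm.get_image('wrist')
r=lid(w,(.552,0),.046,.023); print(r)
plan([*r[0],.014],90,1)
```

```text
[ 0.55229972 -0.00148649  0.08986063] [-2.22135867e+00 -2.22146242e+00  1.23655585e-03]
(array([0.5532, 0.0011]), 0.0229, 0.023, array([322. , 223.8]))
rows 1 cm [0.277 0.057 7.626] ang [ 0.0004  0.0006 -0.0002]
```

>>> {"fn": "carry_out", "kwargs": {
  "claw": [9.18,9.18,9.18,9.18,9.18,9.18,9.18,9.18,4,4,4,4,4,4,4,4],
  "delta_pos": [
    [0.25,0.06,1.5],
    [0,0,1.5],
    [0,0,1.5],
    [0,0,1.5],
    [0,0,1.1],
    [0,0,0.5],
    [0,0,0],
    [0,0,0],
    [0,0,0],
    [0,0,0],
    [0,0,0],
    [0,0,0],
    [0,0,0],
    [0,0,0],
    [0,0,0],
    [0,0,0]
  ],
  "angular": [
    [0,0,0],
    [0,0,0],
    [0,0,0],
    [0,0,0],
    [0,0,0],
    [0,0,0],
    [0,0,0],
    [0,0,0],
    [0,0,0],
    [0,0,0],
    [0,0,0],
    [0,0,0],
    [0,0,0],
    [0,0,0],
    [0,0,0],
    [0,0,0]
  ],
  "force": 15
}}

```text
clock: 23.3
position: [0.5533, 0.0019, 0.0138]
ee_rot: [2.22, 2.223, 0.0]
force: [-0.4, 0.6, 1.1]
width: 0.503
gripper_force: 15.0
```

Run:
```python
from h import *
s=dict(arm.observe()); print(s['position'],s['width']*.0918,s['gripper_force'])
s['position']=s['position']+[0,0,.17]
plan([.4628,-.1332,s['position'][2]],80,8,s)
```

```text
[0.55332887 0.00187373 0.01376644] 0.046134358094210785 15.00002761487849
rows 8 cm [-1.771 -1.002 -0.   ] ang [0.    0.    0.022]
```

>>> {"fn": "carry_out", "kwargs": {
  "claw": [4,4,4,4,4,4,4,4,4,4,4,4,4,4,4,4,4,4,4,4],
  "delta_pos": [
    [0,0,-1],
    [0,0,-2],
    [0,0,-2.5],
    [0,0,-2.5],
    [0,0,-2.5],
    [0,0,-2.5],
    [0,0,-2.5],
    [0,0,-1.5],
    [-0.88,-0.5,0],
    [-1.77,-1.0,0],
    [-1.77,-1.0,0],
    [-1.77,-1.0,0],
    [-1.77,-1.0,0],
    [-1.77,-1.0,0],
    [-1.77,-1.0,0],
    [-1.77,-1.0,0],
    [-0.88,-0.5,0],
    [0,0,0],
    [0,0,0],
    [0,0,0]
  ],
  "angular": [
    [0,0,0],
    [0,0,0],
    [0,0,0],
    [0,0,0],
    [0,0,0],
    [0,0,0],
    [0,0,0],
    [0,0,0],
    [0,0,0.011],
    [0,0,0.022],
    [0,0,0.022],
    [0,0,0.022],
    [0,0,0.022],
    [0,0,0.022],
    [0,0,0.022],
    [0,0,0.022],
    [0,0,0.011],
    [0,0,0],
    [0,0,0],
    [0,0,0]
  ]
}}

```text
clock: 25.3
position: [0.4633, -0.1319, 0.1837]
ee_rot: [-2.405, -2.021, -0.001]
force: [0.5, -0.3, -1.9]
width: 0.502
gripper_force: 15.0
```

Run:
```python
from h import *
s=dict(arm.observe()); print(s['position'],s['width']*.0918,s['force'])
plan([.4628,-.1326,.122],80,1)
```

```text
[ 0.463326   -0.13194195  0.18369402] 0.0460988925164959 [ 0.53110471 -0.30628441 -1.86215197]
rows 1 cm [-0.077 -0.042  6.169] ang [ 0.0003 -0.0006  0.0012]
```

>>> {"fn": "carry_out", "kwargs": {
  "claw": [4,4,4,4,4,4,4,4,4],
  "delta_pos": [
    [-0.07,-0.04,1.5],
    [0,0,1.5],
    [0,0,1.4],
    [0,0,1.0],
    [0,0,0.5],
    [0,0,0.2],
    [0,0,0.1],
    [0,0,0],
    [0,0,0]
  ],
  "angular": [
    [0,0,0],
    [0,0,0],
    [0,0,0],
    [0,0,0],
    [0,0,0],
    [0,0,0],
    [0,0,0],
    [0,0,0],
    [0,0,0]
  ]
}}

```text
clock: 26.2
position: [0.4626, -0.1336, 0.1221]
ee_rot: [2.406, 2.018, 0.001]
force: [0.2, -0.2, -2.7]
width: 0.496
gripper_force: 15.0
```

>>> {"fn": "carry_out", "kwargs": {
  "claw": [4,4,4,4],
  "delta_pos": [
    [0,0,0.15],
    [0,0,0.1],
    [0,0,0],
    [0,0,0]
  ],
  "angular": [
    [0,0,0],
    [0,0,0],
    [0,0,0],
    [0,0,0]
  ]
}}

```text
clock: 26.6
position: [0.4622, -0.1335, 0.1192]
ee_rot: [-2.407, -2.019, 0.0]
force: [0.5, 0.2, -2.2]
width: 0.5
gripper_force: 15.0
```

>>> {"fn": "carry_out", "kwargs": {
  "claw": [4,4,4,4,4],
  "delta_pos": [
    [0.04,0.03,0.1],
    [0,0,0.06],
    [0,0,0],
    [0,0,0],
    [0,0,0]
  ],
  "angular": [
    [0,0,0],
    [0,0,0],
    [0,0,0],
    [0,0,0],
    [0,0,0]
  ]
}}

```text
clock: 27.1
position: [0.4627, -0.1331, 0.1177]
ee_rot: [2.407, 2.019, 0.0]
force: [-0.2, -0.1, 1.1]
width: 0.502
gripper_force: 15.0
```

Contact comes at the expected height, so I release and lift.

>>> {"fn": "carry_out", "kwargs": {
  "claw": [9.18,9.18,9.18,9.18,9.18,9.18,9.18,9.18,9.18,9.18,9.18],
  "delta_pos": [
    [0,0,0],
    [0,0,0],
    [0,0,0],
    [0,0,0],
    [0,0,0],
    [0,0,-1],
    [0,0,-3],
    [0,0,-4],
    [0,0,-3],
    [0,0,0],
    [0,0,0]
  ],
  "angular": [
    [0,0,0],
    [0,0,0],
    [0,0,0],
    [0,0,0],
    [0,0,0],
    [0,0,0],
    [0,0,0],
    [0,0,0],
    [0,0,0],
    [0,0,0],
    [0,0,0]
  ]
}}

```text
clock: 28.2
position: [0.4629, -0.1333, 0.2286]
ee_rot: [2.406, 2.018, 0.001]
force: [-0.5, -0.6, -0.0]
width: 1.002
gripper_force: 0.0
```

Run:
```python
from h import *
s=arm.observe(); print(s['position'],s['width'])
w=arm.get_image('wrist'); cv2.imwrite('pics/w7.png',w['frame'][:,:,::-1])
print('smallest',lid(w,(.591,.181),.044,.018))
plan([.5925,.180,.09],100,12)
```

```text
[ 0.46292434 -0.13331131  0.22859397] 1.0024596791747344
smallest (array([ 0.4612, -0.1414]), 0.0433, 0.0616, array([320. , 187.7]))
rows 12 cm [2.639 1.052 1.146] ang [-0.      0.     -0.0291]
```

View pics/w7.png

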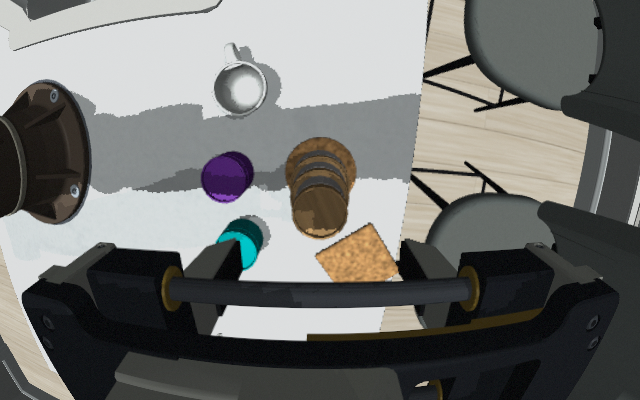

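The three-high tower is straight at (320,190). The smallest canister is out of this view, so I go to hover over it. Only the finger and body clearance to the timer and lemon matters there, and they are 15 cm or more away.

>>> {"fn": "carry_out", "kwargs": {
  "claw": [9.18,9.18,9.18,9.18,9.18,9.18,9.18,9.18,9.18,9.18,9.18,9.18,9.18,9.18,9.18],
  "delta_pos": [
    [2.64,1.05,0],
    [2.64,1.05,0],
    [2.64,1.05,0],
    [2.64,1.05,0],
    [2.64,1.05,1],
    [2.64,1.05,2],
    [2.64,1.05,2],
    [2.64,1.05,2],
    [2.64,1.05,2],
    [2.64,1.05,2],
    [2.64,1.05,1.9],
    [2.64,1.05,0.9],
    [0,0,0],
    [0,0,0],
    [0,0,0]
  ],
  "angular": [
    [0,0,-0.029],
    [0,0,-0.029],
    [0,0,-0.029],
    [0,0,-0.029],
    [0,0,-0.029],
    [0,0,-0.029],
    [0,0,-0.029],
    [0,0,-0.029],
    [0,0,-0.029],
    [0,0,-0.029],
    [0,0,-0.029],
    [0,0,-0.029],
    [0,0,0],
    [0,0,0],
    [0,0,0]
  ]
}}

```text
clock: 29.75
position: [0.5925, 0.1788, 0.0891]
ee_rot: [-2.022, -2.404, 0.003]
force: [-0.3, 0.1, -0.4]
width: 1.003
gripper_force: 0.0
```

Run:
```python
from h import *
s=arm.observe(); print(s['position'],s['ee_rot'])
w=arm.get_image('wrist')
r=lid(w,(.592,.18),.044,.018); print(r)
plan([*r[0],.014],100,1)
```

```text
[0.59247837 0.17877331 0.08907235] [-2.02235831 -2.40399348  0.00250606]
(array([0.5938, 0.1807]), 0.0176, 0.0177, array([323.1, 224.8]))
rows 1 cm [0.199 0.142 7.542] ang [-0.0006  0.001  -0.003 ]
```

>>> {"fn": "carry_out", "kwargs": {
  "claw": [9.18,9.18,9.18,9.18,9.18,9.18,9.18,9.18,3,3,3,3,3,3,3,3,3,3],
  "delta_pos": [
    [0.18,0.14,1.5],
    [0,0,1.5],
    [0,0,1.5],
    [0,0,1.5],
    [0,0,1.1],
    [0,0,0.4],
    [0,0,0],
    [0,0,0],
    [0,0,0],
    [0,0,0],
    [0,0,0],
    [0,0,0],
    [0,0,0],
    [0,0,0],
    [0,0,0],
    [0,0,0],
    [0,0,0],
    [0,0,0]
  ],
  "angular": [
    [0,0,0],
    [0,0,0],
    [0,0,0],
    [0,0,0],
    [0,0,0],
    [0,0,0],
    [0,0,0],
    [0,0,0],
    [0,0,0],
    [0,0,0],
    [0,0,0],
    [0,0,0],
    [0,0,0],
    [0,0,0],
    [0,0,0],
    [0,0,0],
    [0,0,0],
    [0,0,0]
  ],
  "force": 15
}}

```text
clock: 31.6
position: [0.5939, 0.1821, 0.0146]
ee_rot: [2.021, 2.405, 0.0]
force: [0.1, 0.4, 0.2]
width: 0.39
gripper_force: 15.0
```

Run:
```python
from h import *
s=dict(arm.observe()); print(s['position'],s['width']*.0918,s['gripper_force'])
s['position']=s['position']+[0,0,.20]
plan([.4628,-.1330,s['position'][2]],80,14,s)
```

```text
[0.59393185 0.18207243 0.01460691] 0.03579593406587475 14.999904111027718
rows 14 cm [-2.251 -0.968  0.   ] ang [0.     0.     0.0248]
```

>>> {"fn": "carry_out", "kwargs": {
  "claw": [3,3,3,3,3,3,3,3,3,3],
  "delta_pos": [
    [0,0,-1],
    [0,0,-2],
    [0,0,-2.5],
    [0,0,-2.5],
    [0,0,-2.5],
    [0,0,-2.5],
    [0,0,-2.5],
    [0,0,-2.5],
    [0,0,-1.5],
    [0,0,-0.5]
  ],
  "angular": [
    [0,0,0],
    [0,0,0],
    [0,0,0],
    [0,0,0],
    [0,0,0],
    [0,0,0],
    [0,0,0],
    [0,0,0],
    [0,0,0],
    [0,0,0]
  ]
}}

```text
clock: 32.6
position: [0.5944, 0.1825, 0.2166]
ee_rot: [2.02, 2.404, 0.004]
force: [-0.2, -0.2, -1.8]
width: 0.387
gripper_force: 15.0
```

>>> {"fn": "carry_out", "kwargs": {
  "claw": [3,3,3,3,3,3,3,3,3,3,3,3,3,3,3,3,3,3],
  "delta_pos": [
    [-1.12,-0.48,0],
    [-2.25,-0.97,0],
    [-2.25,-0.97,0],
    [-2.25,-0.97,0],
    [-2.25,-0.97,0],
    [-2.25,-0.97,0],
    [-2.25,-0.97,0],
    [-2.25,-0.97,0],
    [-2.25,-0.97,0],
    [-2.25,-0.97,0],
    [-2.25,-0.97,0],
    [-2.25,-0.97,0],
    [-2.25,-0.97,0],
    [-2.25,-0.97,0],
    [-1.12,-0.48,0],
    [0,0,0],
    [0,0,0],
    [0,0,0]
  ],
  "angular": [
    [0,0,0.012],
    [0,0,0.025],
    [0,0,0.025],
    [0,0,0.025],
    [0,0,0.025],
    [0,0,0.025],
    [0,0,0.025],
    [0,0,0.025],
    [0,0,0.025],
    [0,0,0.025],
    [0,0,0.025],
    [0,0,0.025],
    [0,0,0.025],
    [0,0,0.025],
    [0,0,0.012],
    [0,0,0],
    [0,0,0],
    [0,0,0]
  ]
}}

```text
clock: 34.4
position: [0.4628, -0.1314, 0.2145]
ee_rot: [-2.406, -2.02, -0.001]
force: [-0.3, -0.4, -1.7]
width: 0.386
gripper_force: 15.0
```

Run:
```python
from h import *
s=dict(arm.observe()); print(s['position'],s['width']*.0918,s['force'])
plan([.4628,-.1321,.164],80,1)
```

```text
[ 0.46279482 -0.1313999   0.21451177] 0.03546603408089228 [-0.34073341 -0.38429335 -1.6819823 ]
rows 1 cm [-0.072  0.012  5.051] ang [ 0.0001 -0.0007  0.0006]
```

>>> {"fn": "carry_out", "kwargs": {
  "claw": [3,3,3,3,3,3,3,3,3],
  "delta_pos": [
    [-0.06,0,1.5],
    [0,0,1.3],
    [0,0,1.0],
    [0,0,0.7],
    [0,0,0.3],
    [0,0,0.25],
    [0,0,0.2],
    [0,0,0],
    [0,0,0]
  ],
  "angular": [
    [0,0,0],
    [0,0,0],
    [0,0,0],
    [0,0,0],
    [0,0,0],
    [0,0,0],
    [0,0,0],
    [0,0,0],
    [0,0,0]
  ]
}}

```text
clock: 35.3
position: [0.4623, -0.1333, 0.1624]
ee_rot: [2.408, 2.017, 0.0]
force: [-0.2, 0.2, -1.8]
width: 0.391
gripper_force: 15.0
```

>>> {"fn": "carry_out", "kwargs": {
  "claw": [3,3,3,3,3,3],
  "delta_pos": [
    [0.08,0.03,0.1],
    [0,0,0.1],
    [0,0,0.05],
    [0,0,0.04],
    [0,0,0],
    [0,0,0]
  ],
  "angular": [
    [0,0,0],
    [0,0,0],
    [0,0,0],
    [0,0,0],
    [0,0,0],
    [0,0,0]
  ]
}}

```text
clock: 35.9
position: [0.4627, -0.1325, 0.1595]
ee_rot: [2.408, 2.018, 0.0]
force: [-0.7, 0.9, 4.5]
width: 0.389
gripper_force: 15.0
```

Seated. I release, lift well clear and check.

>>> {"fn": "carry_out", "kwargs": {
  "claw": [9.18,9.18,9.18,9.18,9.18,9.18,9.18,9.18,9.18,9.18,9.18,9.18,9.18,9.18],
  "delta_pos": [
    [0,0,0],
    [0,0,0],
    [0,0,0],
    [0,0,0],
    [0,0,0],
    [0,0,0],
    [0,0,-1],
    [0,0,-2],
    [0,0,-3],
    [0,0,-3],
    [0,0,-2],
    [0,0,-1],
    [0,0,0],
    [0,0,0]
  ],
  "angular": [
    [0,0,0],
    [0,0,0],
    [0,0,0],
    [0,0,0],
    [0,0,0],
    [0,0,0],
    [0,0,0],
    [0,0,0],
    [0,0,0],
    [0,0,0],
    [0,0,0],
    [0,0,0],
    [0,0,0],
    [0,0,0]
  ]
}}

```text
clock: 37.3
position: [0.4621, -0.1325, 0.2786]
ee_rot: [-2.407, -2.017, 0.001]
force: [0.2, -0.3, 0.5]
width: 1.0
gripper_force: 0.0
```

Run:
```python
from h import *
s=arm.observe(); print(s['position'],s['width'],s['force'])
w=arm.get_image('wrist')['frame'][60:340,180:460]; sc=arm.get_image('scene')['frame'][80:280,260:460]
o=np.hstack([cv2.resize(w,(400,400)),cv2.resize(sc,(400,400))]); cv2.imwrite('pics/end.png',o[:,:,::-1])
```

```text
[ 0.46212492 -0.13246789  0.27856371] 0.9995419372915846 [ 0.20714333 -0.31902276  0.47366441]
```

View pics/end.png

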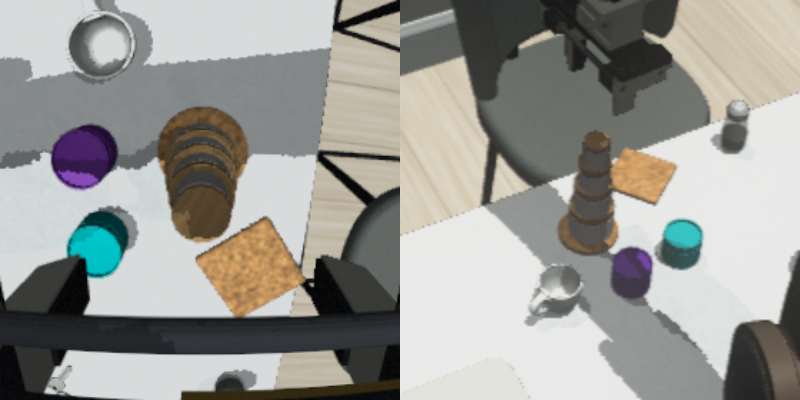

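Both views show a straight four-tier tower on the round trivet (scene panel at (592,190)). The square trivet is empty, and the cup and mill, the bystanders in view, look unmoved.

```bash
python3 -c "
from cell import arm
print(arm.sign_off())"
```

```text
the job is handed in; nothing more can be done
None
```

The four canisters are stacked in size order on the round trivet, released and handed in at about 37 s; the judge's verdict was not shown.

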